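# Sweep washers through the gate of a sorting tray

### The job

Sweep the three loose steel washers on the wooden sorting tray through the narrow gate one at a time, so that each drops into the deep catch box behind it before the next follows. Push them along the floor of the tray with the fingertips, gently; do not pinch or lift them. Leave the jar, the screwdriver, the brush and the skate runner where they are.

Things in the scene. Friction and masses are not known exactly. Their poses are not given: they have to be found in the camera images.
- tray: fixed wooden sorting tray, cannot move. Origin on the table under the tray, z up. Its sweeping floor is level, 45 mm above the origin, and reaches inside the rim from x = -128 to 128 mm and y = -168 to 80 mm; a rim 14 mm high (top at 59 mm) and 8 mm thick stands round it. The wall at y = 80 to 88 mm has the gate in its middle, a gap open at the top. Washers are swept along the tray's +y to the gate. Behind the gate lies the catch box
- gate (a point): middle of the 42 mm wide gate (x = -21 to 21 mm of the tray), at floor height, on the edge where the sweeping floor ends and the drop into the catch box begins (flush with the gate wall's inner face, tray y = 80 mm); axes as the tray's. A washer tips in by itself once its centre is a few mm past this edge
- catch (a point): middle of the inner bottom of the catch box, 39 mm below the sweeping floor; inside it measures 100 mm along the tray's x and 81 mm along y (tray y = 80 to 161 mm), open at the top, walls 8 mm thick and as high as the rim
- washer0_c (a point): one of three identical plain steel washers, 32 mm outside, 14 mm hole, 6 mm thick, about 31 g, lying flat and loose on the tray's sweeping floor, at least 45 mm apart across the tray (its x), in no fixed order; this point is the centre of the washer, half-way up its thickness
- washer1_c (a point): one of three identical plain steel washers, 32 mm outside, 14 mm hole, 6 mm thick, about 31 g, lying flat and loose on the tray's sweeping floor, at least 45 mm apart across the tray (its x), in no fixed order; this point is the centre of the washer, half-way up its thickness
- washer2_c (a point): one of three identical plain steel washers, 32 mm outside, 14 mm hole, 6 mm thick, about 31 g, lying flat and loose on the tray's sweeping floor, at least 45 mm apart across the tray (its x), in no fixed order; this point is the centre of the washer, half-way up its thickness
- jar: bystander: amber glass jar with a lid, 64 mm across, 85 mm high, standing on the table beyond the tray; origin at the centre of its underside
- screwdriver: bystander: screwdriver lying on the table beyond the catch box; origin under its middle, x along it
- brush: bystander: brush lying on the table beyond the tray; origin under its middle, x along it
- runner: bystander: dark wooden skate runner with steel brackets, 270 x 50 x 35 mm, lying on the table by the tray's closed end; origin under its middle, x along it

How it is judged:
On the way, in this order (a step that is already met when the one before it is completed fails the run):
1. a first washer has dropped into the catch box (((z of washer0_c in the frame of tray between 0.004 and 0.037 m and x of washer0_c in the frame of tray between -0.05 and 0.05 m and y of washer0_c in the frame of tray between 0.08 and 0.161 m) or (z of washer1_c in the frame of tray between 0.004 and 0.037 m and x of washer1_c in the frame of tray between -0.05 and 0.05 m and y of washer1_c in the frame of tray between 0.08 and 0.161 m) or (z of washer2_c in the frame of tray between 0.004 and 0.037 m and x of washer2_c in the frame of tray between -0.05 and 0.05 m and y of washer2_c in the frame of tray between 0.08 and 0.161 m))), for 0.2 s.
2. a second washer has dropped in after it ((((z of washer0_c in the frame of tray between 0.004 and 0.037 m and x of washer0_c in the frame of tray between -0.05 and 0.05 m and y of washer0_c in the frame of tray between 0.08 and 0.161 m) and (z of washer1_c in the frame of tray between 0.004 and 0.037 m and x of washer1_c in the frame of tray between -0.05 and 0.05 m and y of washer1_c in the frame of tray between 0.08 and 0.161 m)) or ((z of washer0_c in the frame of tray between 0.004 and 0.037 m and x of washer0_c in the frame of tray between -0.05 and 0.05 m and y of washer0_c in the frame of tray between 0.08 and 0.161 m) and (z of washer2_c in the frame of tray between 0.004 and 0.037 m and x of washer2_c in the frame of tray between -0.05 and 0.05 m and y of washer2_c in the frame of tray between 0.08 and 0.161 m)) or ((z of washer1_c in the frame of tray between 0.004 and 0.037 m and x of washer1_c in the frame of tray between -0.05 and 0.05 m and y of washer1_c in the frame of tray between 0.08 and 0.161 m) and (z of washer2_c in the frame of tray between 0.004 and 0.037 m and x of washer2_c in the frame of tray between -0.05 and 0.05 m and y of washer2_c in the frame of tray between 0.08 and 0.161 m)))), for 0.2 s.
3. the third washer has dropped in after these (z of washer0_c in the frame of tray between 0.004 and 0.037 m and x of washer0_c in the frame of tray between -0.05 and 0.05 m and y of washer0_c in the frame of tray between 0.08 and 0.161 m and z of washer1_c in the frame of tray between 0.004 and 0.037 m and x of washer1_c in the frame of tray between -0.05 and 0.05 m and y of washer1_c in the frame of tray between 0.08 and 0.161 m and z of washer2_c in the frame of tray between 0.004 and 0.037 m and x of washer2_c in the frame of tray between -0.05 and 0.05 m and y of washer2_c in the frame of tray between 0.08 and 0.161 m), for 0.2 s.
At the end, for the whole second after the job is handed in: all three washers are at rest in the catch box, each with its centre inside the box walls and at least 8 mm below the sweeping floor; jar, screwdriver, brush and runner within 20 mm of their starts (all of step 3 and linear speed of each of washer0, washer1, washer2 below 0.03 m/s and distance of each of jar, screwdriver, brush, runner from where it was at the start of the episode below 0.02 m); the robot touches nothing.
It fails at once if a washer is lifted: its centre rises more than 12 mm above where it lies on the sweeping floor (z of any of washer0_c, washer1_c, washer2_c in the frame of tray above 0.06 m).
It fails at once if a washer is pinched or pressed hard (over 25 N from the fingers) (contact force between the fingers and washer0 above 25 N or contact force between the fingers and washer1 above 25 N or contact force between the fingers and washer2 above 25 N).
It fails at once if the jar, screwdriver, brush or skate runner is displaced by more than 20 mm (distance of any of jar, screwdriver, brush, runner from where it was at the start of the episode above 0.02 m).
It also fails if it takes over 64 s, if anything falls off the work surface, if the arm or the gripper's body presses on something with over 40 N, if the wrist force passes 120 N, or if a joint passes its speed limit or range.

### The arm

A 6-joint arm with a two-finger parallel gripper is mounted at the origin on the work surface. World frame = base frame: x ahead of the robot, y to its left, z up, the work surface at z = 0. Lengths are in m, angles in rad, forces in N, time in s.
With the tool pointing down it reaches from about 0.35 to 0.975 m from the base axis. Payload 4.9 kg.
Tool frame: the origin (TCP) lies on the front face of the gripper's body, between the roots of the fingers; the fingertips stand ctrl.finger_overhang ahead of it and the grasp point (between the pads) lies 54 mm ahead of it (ctrl.finger_overhang is the distance from the TCP to the fingertips, in m); z points along the fingers, y is the line along which they close (so a half turn about z gives the same grasp; the last joint's range is limited). The gripper opens to 85 mm and grips with 20 to 120 N. Pads are 22 mm wide; open, the fingers measure 114 mm over their backs; the gripper's body (76 mm by 85 mm) begins 54 mm behind the grasp point. The pads swing forward as they close: fully open they stand 13 mm farther back than shut.
Start: joints at [-1.313, 0.053, 1.613, -0, 1.476, -0.119], TCP at [0.23, -0.581, 0.304] pointing down, gripper open.
Joint ranges: [-3.01, 3.01], [-1.01, 2.22], [0.06, 2.58], [-1.02, 4.17], [0.09, 2.62], [-3.14, 3.14]. Speed limits (rad/s): [2.57, 2.57, 3.14, 3.14, 3.14, 3.14].

### API

Orientations are given as a rotation vector (axis times angle).
In Python, from station import ctrl, vision gives the robot as it stands. The module is installed in compiled form; this text tells all that it offers.
- The arm moves only by the tool drive_tool, never from a script. Its argument "rows" is a list of rows, each a list of 2 entries, a list of its own where there are three numbers: the shift along the tool's x, y, z in m, then the turn about the tool's z in rad. A call has 1 to 10 rows; each row shifts and turns the commanded pose from where the row before left it, along the tool's axes as they then stand; what a row does not reach is not made up. A row lasts 1/10 s, in which the tool goes at most 50 mm and 8.59 degrees, less where a joint would pass 70% of its speed; a pose out of reach is approached as far as the arm can. A call with a gripper value outside its range is refused whole. "jaw" is the closure, from 0 (fully open) to 1 (shut), set as the call begins (left out, the last holds). The fingers move at their own pace and stop on an object; "grip_force" is the grip in N (left out, the last holds). Time passes only in rows, so rows that do not move let the fingers close. It gives the time, the measured TCP pose, the force, the opening and the grip force at its end, in the units of the state.
- ctrl.get_obs(): the state, without advancing time (a new reading comes with each control period).
- vision.get_image(name): name is "side" or "top" or "wrist"; returns a dict with "image" (400x640x3 uint8, blue, green, red), "vertical_fov" (degrees; the focal length in pixels is half the picture's height over the tangent of half this angle, whatever the lens; pixels are square), "cx", "cy" (the principal point, pixels), "R" (3x3) and "t" (3): a world point X has camera coordinates R X + t. Camera axes: x right, y down, z forward; pixel columns grow to the right and rows downward; lengths in m; the calibration is good to about 2 mm. A picture is of the moment at which its call begins. There is no depth.
- ctrl.finish_job(): hands the job in; it is judged then, once.
The state is a dict: "t": time; "q": joint angles; "dq": joint speeds; "effort": joint torques, N m; "tool_pos": TCP position; "tool_rot": TCP orientation; "contact_force": force on the tool from outside, world axes, zero at the start; "wrist_torque": the same for the moment, N m; "opening": finger opening in m; "grip_force": force on a finger pad.
Only numpy, scipy, OpenCV 4.12 (cv2) and the standard library are available. Lean on these libraries where they do the work, as an engineer would, in place of code of your own. Each camera call takes 0.05 s, during which the arm holds its last target. There are 200 camera calls.

## Working session

There is one attempt and no reset: what is moved stays moved. The work goes in short steps, Python scripts to look and compute and a tool call to move; the robot and the scene stay as the last step left them, time stands still between calls to the robot, and variables do not carry over. Pictures are saved under pics/ and viewed, at most 10 in all, crops included, and the job is handed in when it is done.

Besides the shell and the picture viewer there is one more tool, called after "Call:" by a JSON object that holds its "method" and its "body". drive_tool: Moves the arm, as the interface text tells. Its arguments: {"type":"object","properties":{"rows":{"type":"array","items":{"type":"array"}},"jaw":{"type":"number"},"grip_force":{"type":"number"}},"required":["rows"]}

```bash
mkdir -p pics; python3 - <<'E'
from station import ctrl, vision
import cv2
print(ctrl.finger_overhang); o=ctrl.get_obs(); print(o)
for n in ("top","side"):
    d=vision.get_image(n); cv2.imwrite(f"pics/{n}0.png",d["image"]); print(n,{k:d[k] for k in d if k!="image"})
E
```

```text
0.0726
{'t': 0.0, 'q': array([-1.31296821e+00,  5.33629658e-02,  1.61423998e+00,  3.20596883e-06,
        1.47601474e+00, -1.19034048e-01]), 'dq': array([0.00167243, 0.00096859, 0.0004216 , 0.00093652, 0.00147199,
       0.00026779]), 'effort': array([-7.26049129e-04, -3.93673611e+01, -3.70179999e+01, -1.61053972e-04,
        7.16890165e-03,  1.00311328e-05]), 'tool_pos': array([ 0.22986655, -0.58070151,  0.30269136]), 'tool_rot': array([-3.08399982e+00, -5.88097864e-01,  2.15429633e-04]), 'contact_force': array([ 0.34149828, -0.1166032 ,  0.13955127]), 'wrist_torque': array([ 0.0218206 , -0.02594775,  0.02614074]), 'grip_force': 0.0, 'opening': 0.08532950453721208}
top {'vertical_fov': 54.300853615313116, 'cx': 323.1895036723999, 'cy': 197.28392813638573, 'R': array([[-0.02916244, -0.99956509, -0.00437964],
       [-0.99769521,  0.02937589, -0.06116636],
       [ 0.06126841,  0.00258579, -0.99811798]]), 't': array([0.03084867, 0.6077543 , 0.91446977])}
side {'vertical_fov': 55.125388107163026, 'cx': 319.71927548942773, 'cy': 199.17653610290182, 'R': array([[ 0.93614299, -0.3515876 ,  0.00473925],
       [-0.21544974, -0.58420762, -0.78248506],
       [ 0.27788075,  0.73149683, -0.62265133]]), 't': array([-0.5758323 ,  0.18932004,  0.74676239])}
```

View pics/top0.png

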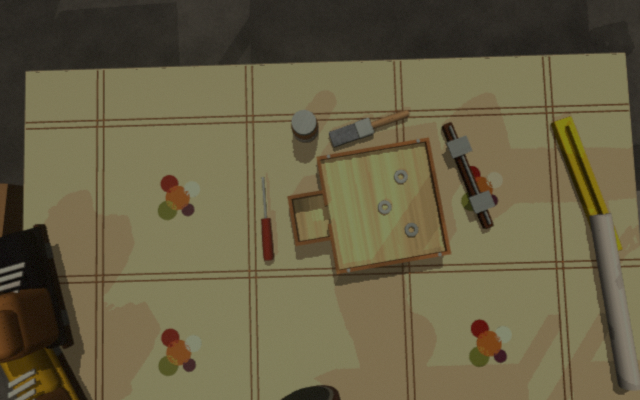

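View pics/side0.png

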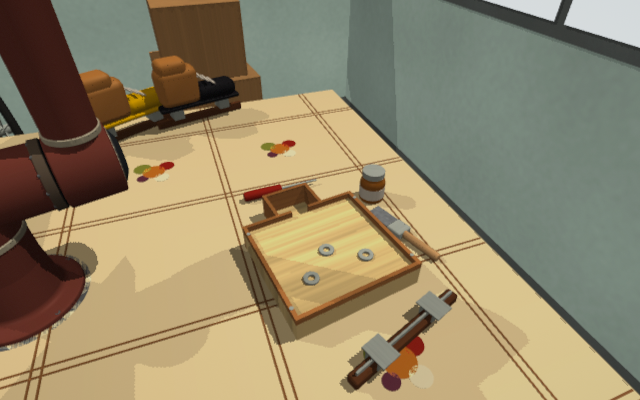

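The top view shows the tray with its gate on the left (box at about (311,218)) and washers at about (400,176), (384,207) and (411,230). The side view shows the same washers at about (365,254), (326,249) and (311,278).

```bash
cat > h.py <<'E'
import numpy as np, cv2
from station import ctrl, vision
def ray(d,uv,z):
    f=200/np.tan(np.radians(d["vertical_fov"]/2)); R,t=d["R"],d["t"]
    uv=np.atleast_2d(uv).astype(float)
    c=np.c_[(uv[:,0]-d["cx"])/f,(uv[:,1]-d["cy"])/f,np.ones(len(uv))]@R
    o=-R.T@t
    return o+c*((z-o[2])/c[:,2])[:,None]
def proj(d,X):
    f=200/np.tan(np.radians(d["vertical_fov"]/2)); c=np.atleast_2d(X)@d["R"].T+d["t"]
    return np.c_[d["cx"]+f*c[:,0]/c[:,2], d["cy"]+f*c[:,1]/c[:,2]]
def washers(d,poly=None):
    im=d["image"]; h=cv2.cvtColor(im,cv2.COLOR_BGR2HSV)
    m=((h[...,1]<75)).astype(np.uint8)*255
    if poly is not None:
        k=np.zeros_like(m); cv2.fillPoly(k,[np.int32(poly)],255); m&=k
    m=cv2.morphologyEx(m,cv2.MORPH_CLOSE,np.ones((3,3)))
    out=[]
    for c in cv2.findContours(m,cv2.RETR_EXTERNAL,cv2.CHAIN_APPROX_NONE)[0]:
        if cv2.contourArea(c)>15:
            r=cv2.minAreaRect(c); out.append((r[0],r[1],cv2.contourArea(c)))
    return out
E
python3 - <<'E'
from h import *
d=vision.get_image("top"); im=d["image"]; h=cv2.cvtColor(im,cv2.COLOR_BGR2HSV)
for p in [(375,150),(430,200),(438,190),(390,262),(360,200),(250,330),(400,171),(384,202)]: print(p,h[p[1],p[0]])
S=washers(d,[(325,162),(425,147),(441,248),(342,264)]); print(S)
for s in S: print(ray(d,s[0],.048))
s=vision.get_image("side")
S2=washers(s,[(255,235),(350,200),(410,262),(300,312)]); print(S2)
for q in S2: print(ray(s,q[0],.048))
m=((h[...,0]<16)&(h[...,1]>110)).astype(np.uint8)*255
m[:,:285]=0;m[:,460:]=0;m[:135]=0;m[280:]=0
cv2.imwrite("pics/crop.png",np.hstack([cv2.resize(im[130:290,280:460],None,fx=2.2,fy=2.2,interpolation=2),cv2.cvtColor(cv2.resize(m[130:290,280:460],None,fx=2.2,fy=2.2,interpolation=0),8)]))
E
```

```text
(375, 150) [ 15 148  67]
(430, 200) [ 19 113 122]
(438, 190) [ 15 147  99]
(390, 262) [ 15 172  92]
(360, 200) [ 32  89 132]
(250, 330) [ 18 113  97]
(400, 171) [ 33  25 110]
(384, 202) [ 35  28 108]
[((411.0, 229.5), (13.0, 12.0), 126.0), ((384.5, 206.5), (13.0, 13.0), 133.5), ((400.5, 176.0), (12.0, 13.0), 128.5)]
[[ 0.52632764 -0.18706056  0.048     ]]
[[ 0.58108153 -0.12814114  0.048     ]]
[[ 0.65082848 -0.16801853  0.048     ]]
[((311.0, 277.5), (13.0, 16.0), 161.0), ((365.5, 254.0), (12.0, 15.0), 135.0), ((326.0, 249.5), (11.0, 14.0), 130.0)]
[[ 0.52653325 -0.18824785  0.048     ]]
[[ 0.64998084 -0.16939187  0.048     ]]
[[ 0.57974285 -0.13002397  0.048     ]]
```

View pics/crop.png

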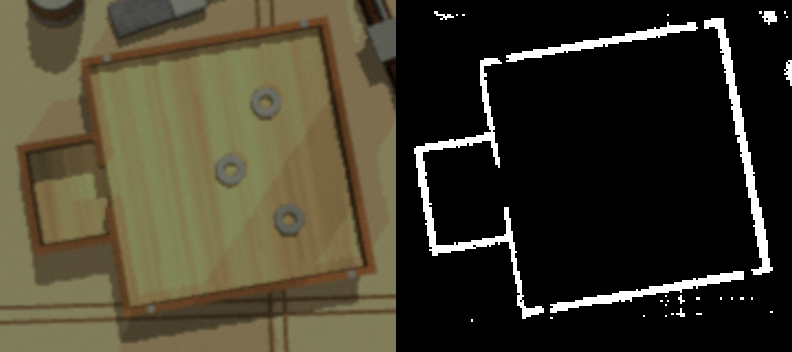

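The crop shows the rim cleanly masked, with the gate gap on the left wall and the washers clear of each other. The two views agree within 2 mm.

```bash
python3 - <<'E'
from h import *
d=vision.get_image("top"); im=d["image"]; h=cv2.cvtColor(im,cv2.COLOR_BGR2HSV)
m=((h[...,0]<16)&(h[...,1]>110)).astype(np.uint8)
n,l,st,_=cv2.connectedComponentsWithStats(m[135:280,285:455].copy(),connectivity=8)
keep=[i for i in range(1,n) if st[i,4]>25]; print(st[keep])
v,u=np.nonzero(np.isin(l,keep)); P=ray(d,np.c_[u+285,v+135],.059)[:,:2]
r=cv2.minAreaRect((P*1000).astype(np.float32)); print(r)
b=cv2.boxPoints(r)/1000; print(b)
# box: y -176..169, x +-136
a=np.radians(r[2]); ax=np.array([[np.cos(a),np.sin(a)],[-np.sin(a),np.cos(a)]])
print(ax)
L=ax if r[1][0]>r[1][1] else ax[::-1]
y=L[0]*np.sign(L[0][1]); x=np.array([y[1],-y[0]]); c=np.array(r[0])/1000
o=c-y*(-.176+.169)/2
W=np.array([[.5264,-.1876],[.5804,-.1291],[.6504,-.1687]])
print("origin",o,"y",y,"x",x,"yaw",np.arctan2(x[1],x[0])); print("washers in tray",np.c_[(W-o)@x,(W-o)@y])
print("gate",o+.08*y)
np.savez("tray.npz",o=o,x=x,y=y)
# check walls
q=np.c_[(P-o)@x,(P-o)@y]*1000
for k,s in ((0,q[np.abs(q[:,1]+40)<80]),(1,q[np.abs(q[:,0])<120])): print(np.histogram(s[:,k],np.arange(-180,181,4)))
E
```

```text
[[160   0   8   6  34]
 [135   3  31 118 508]
 [ 45   5  87  18 306]
 [  3  21  59 119 682]
 [ 65 118  88  19 332]]
((577.2588500976562, -108.60624694824219), (288.47467041015625, 394.92950439453125), 6.891111850738525)
[[ 0.4103711   0.07012602]
 [ 0.45775586 -0.32195053]
 [ 0.7441466  -0.2873385 ]
 [ 0.69676185  0.10473803]]
[[ 0.99277597  0.11998283]
 [-0.11998283  0.99277597]]
origin [ 0.57683891 -0.10513153] y [-0.11998283  0.99277597] x [0.99277597 0.11998283] yaw 0.1202725909185873
washers in tray [[-0.05996934 -0.07582091]
 [ 0.00065956 -0.02422259]
 [ 0.06540256 -0.07193532]]
gate [ 0.56724028 -0.02570945]
(array([  0,   0,   0,   0,   0,   0,   0,   0,   1,   1,   2,   2,  49,
       123,  84,   7,   0,   0,   0,   0,   0,   0,   0,   0,   0,   0,
         0,   0,   0,   0,   0,   0,   0,   0,   0,   0,   0,   0,   0,
         0,   0,   0,   0,   0,   0,   0,   0,   0,   0,   0,   0,   0,
         0,   0,   0,   0,   0,   0,   0,   0,   0,   0,   0,   0,   0,
         0,   0,   0,   0,   0,   0,   0,   0,   0,   0,   0,   0,   0,
        64, 118,  58,   2,   0,   0,   0,   
[... 1048 characters left out ...]
  13,  12,  10,  11,
        13,  11,  10,  13,  14,  11,  10,  15,  11,  10,  14,  15]), array([-180, -176, -172, -168, -164, -160, -156, -152, -148, -144, -140,
       -136, -132, -128, -124, -120, -116, -112, -108, -104, -100,  -96,
        -92,  -88,  -84,  -80,  -76,  -72,  -68,  -64,  -60,  -56,  -52,
        -48,  -44,  -40,  -36,  -32,  -28,  -24,  -20,  -16,  -12,   -8,
         -4,    0,    4,    8,   12,   16,   20,   24,   28,   32,   36,
         40,   44,   48,   52,   56,   60,   64,   68,   72,   76,   80,
         84,   88,   92,   96,  100,  104,  108,  112,  116,  120,  124,
        128,  132,  136,  140,  144,  148,  152,  156,  160,  164,  168,
        172,  176,  180]))
```

```bash
python3 - <<'E'
from h import *
T=np.load("tray.npz"); o,x,y=T["o"],T["x"],T["y"]
d=vision.get_image("top"); im=d["image"]; h=cv2.cvtColor(im,cv2.COLOR_BGR2HSV)
m=((h[...,0]<16)&(h[...,1]>110)).astype(np.uint8); m[:135]=0;m[280:]=0;m[:,:285]=0;m[:,455:]=0
v,u=np.nonzero(m); P=ray(d,np.c_[u,v],.059)[:,:2]
o=o+.006*x+.027*y
for it in range(4):
    q=np.c_[(P-o)@x,(P-o)@y]; res=[]
    for k,c,lim in ((0,-.132,(-.16,.07)),(0,.132,(-.16,.07)),(1,-.172,(-.12,.12)),(1,.084,(-.12,.12))):
        s=(abs(q[:,k]-c)<.008)&(q[:,1-k]>lim[0])&(q[:,1-k]<lim[1])
        sl,b=np.polyfit(q[s,1-k],q[s,k]-c,1); res.append((sl,b))
    res=np.array(res); print(res.round(4).tolist())
    a=np.mean([-res[0,0],-res[1,0],res[2,0],res[3,0]]); dx=res[:2,1].mean(); dy=res[2:,1].mean()
    o=o+dx*x+dy*y
    x=np.array([np.cos(a)*x[0]-np.sin(a)*x[1],np.sin(a)*x[0]+np.cos(a)*x[1]]); y=np.array([-x[1],x[0]])
W=np.array([[.5264,-.1876],[.5804,-.1291],[.6504,-.1687]])
print("origin",o,"yaw",np.arctan2(x[1],x[0])); print("washers",np.c_[(W-o)@x,(W-o)@y]); print("gate",o+.08*y)
np.savez("tray.npz",o=o,x=x,y=y)
from scipy.spatial.transform import Rotation as Ro
print(Ro.from_rotvec(ctrl.get_obs()["tool_rot"]).as_matrix())
E
```

```text
[[-0.0245, -0.0009], [-0.0226, -0.0016], [0.0224, 0.0001], [0.0196, -0.0003]]
[[-0.0021, 0.0004], [-0.0012, -0.0003], [-0.0, 0.0002], [-0.001, -0.0002]]
[[-0.0017, 0.0003], [-0.0007, -0.0004], [-0.0008, 0.0002], [-0.0016, -0.0002]]
[[-0.0017, 0.0004], [-0.0007, -0.0004], [-0.0008, 0.0002], [-0.0016, -0.0002]]
origin [ 0.57833373 -0.07787886] yaw 0.14309826104922113
washers [[-0.06705028 -0.10119338]
 [-0.00525951 -0.05099227]
 [ 0.05837764 -0.10017024]]
gate [0.5669249  0.00130345]
[[ 9.29867807e-01  3.67893762e-01 -2.05820959e-04]
 [ 3.67893811e-01 -9.29867522e-01  7.31507606e-04]
 [ 7.77308596e-05 -7.55925630e-04 -9.99999711e-01]]
```

The fitted tray walls match the stated sizes within 1 mm. In the tray frame the washers are at (-67,-101), (-5,-51) and (58,-100) mm. My plan is to turn the tool so its y runs along tray x, and part-open the fingers to about 18 mm. The washer then nests against both tips.

Call:
{"method": "drive_tool", "body": {"rows": [[[0,0,0],-0.149],[[0,0,0],-0.149],[[0,0,0],-0.149],[[0,0,0],-0.149],[[0,0,0],-0.149],[[0,0,0],-0.149],[[0,0,0],-0.149],[[0,0,0],-0.149],[[0,0,0],-0.145],[[0,0,0],0]], "jaw": 0.79}}

```text
t: 1.3
tool_pos: [0.2299, -0.5811, 0.3038]
tool_rot: [-2.057, -2.374, -0.0]
contact_force: [-0.2, -0.9, 0.2]
opening: 0.0179
grip_force: 0.0
```

```bash
cat >> h.py <<'E'
from scipy.spatial.transform import Rotation as Ro
def state():
    T=np.load("tray.npz"); o=ctrl.get_obs(); p=o["tool_pos"]; R=Ro.from_rotvec(o["tool_rot"]).as_matrix()
    q=p[:2]-T["o"]; 
    print("t",o["t"],"TCP tray mm",(np.array([q@T["x"],q@T["y"],p[2]])*1000).round(1),"tool-y err rad",round(float(np.arctan2(R[1,1],R[0,1])-np.arctan2(T["x"][1],T["x"][0])),4),"open",round(o["opening"],4),"F",o["contact_force"].round(1),"oh",ctrl.finger_overhang,"q6",o["q"][5])
E
python3 -c "
from h import *
state()"
```

```text
t 1.3 TCP tray mm [-416.6 -448.4  303.8] tool-y err rad -0.0004 open 0.0179 F [-0.2 -0.9  0.2] oh 0.0726 q6 -1.4556807714905386
```

Call:
{"method": "drive_tool", "body": {"rows": [[[0.0256,0.0294,0],0],[[0.0256,0.0294,0],0],[[0.0256,0.0294,0],0],[[0.0256,0.0294,0],0],[[0.0256,0.0294,0],0],[[0.0256,0.0294,0],0],[[0.0256,0.0294,0],0],[[0.0256,0.0294,0],0],[[0.0256,0.0294,0],0],[[0.0256,0.0294,0],0]]}}

```text
t: 2.3
tool_pos: [0.4853, -0.2845, 0.3041]
tool_rot: [2.061, 2.37, -0.0]
contact_force: [0.4, -0.1, -1.3]
opening: 0.0178
grip_force: 0.0
```

Call:
{"method": "drive_tool", "body": {"rows": [[[0.0256,0.0294,0.01],0],[[0.0256,0.0294,0.02],0],[[0.0256,0.0294,0.02],0],[[0.0256,0.0294,0.02],0],[[0,0,0.03],0],[[0,0,0.02],0],[[0,0,0],0],[[0,0,0],0]]}}

```text
t: 3.1
tool_pos: [0.5863, -0.1678, 0.184]
tool_rot: [-2.059, -2.372, 0.0]
contact_force: [1.7, -0.4, 1.4]
opening: 0.0179
grip_force: 0.0
```

```bash
python3 -c "
from h import *
state()
d=vision.get_image('wrist'); cv2.imwrite('pics/w1.png',d['image'])
for s in washers(d): print(s, ray(d,s[0],.048)[0])
T=np.load('tray.npz')
for x,y in ((-67,-101),(-5,-51),(58,-100),(-21,80),(21,80)): print(x,y,proj(d,np.r_[T['o']+x/1e3*T['x']+y/1e3*T['y'],.048]))
"
```

```text
t 3.1 TCP tray mm [ -5.  -90.1 184. ] tool-y err rad -0.0019 open 0.0179 F [ 1.7 -0.4  1.4] oh 0.0726 q6 -0.5419526981841927
((287.5, 316.0), (9.0, 12.0), 23.5) [ 0.57697185 -0.24518885  0.048     ]
((506.5, 308.5), (9.0, 11.0), 76.5) [ 0.74007362 -0.21543667  0.048     ]
((135.5, 308.5), (9.0, 11.0), 78.5) [ 0.46248342 -0.25471856  0.048     ]
((313.5, 348.0), (102.0, 559.0), 32236.5) [ 0.60069786 -0.2715311   0.048     ]
((347.09661865234375, 269.7503967285156), (45.72842025756836, 17.13968849182129), 434.5) [ 0.61525238 -0.20024077  0.048     ]
((280.0130920410156, 270.1875915527344), (17.163427352905273, 46.616146087646484), 444.0) [ 0.56706379 -0.20741731  0.048     ]
((225.75001525878906, 235.75001525878906), (44.547725677490234, 42.42640686035156), 1465.5) [ 0.52639866 -0.18603483  0.048     ]
((405.0, 233.5), (44.0, 43.0), 1451.5) [ 0.65060688 -0.16674366  0.048     ]
((314.0, 162.5), (47.0, 46.0), 1729.0) [ 0.58049182 -0.12632019  0.048     ]
((589.4451904296875, 92.8773422241211), (64.77670288085938, 170.93922424316406), 8527.0) [ 0.74246254 -0.05996435  0.048     ]
-67 -101 [[225.66494515 237.54580988]]
-5 -51 [[313.66255239 166.66664485]]
58 -100 [[403.5733649  235.81076312]]
-21 80 [[283.35116462 -75.03221834]]
21 80 [[361.35783141 -75.25697385]]
```

View pics/w1.png

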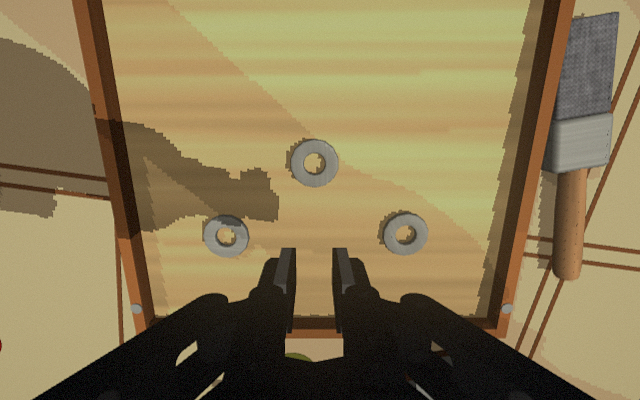

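The wrist view shows all three washers where predicted, (314,162), (226,236) and (405,234), within 2 mm. The fingertips at about (285–345,250) are centred behind the middle one. Descending.

Call:
{"method": "drive_tool", "body": {"rows": [[[0,0,0.03],0],[[0,0,0.02],0],[[0,0,0.008],0],[[0,0,0.004],0],[[0,0,0.002],0],[[0,0,0],0],[[0,0,0],0]]}}

```text
t: 3.85
tool_pos: [0.587, -0.168, 0.1212]
tool_rot: [2.056, 2.373, 0.001]
contact_force: [0.0, -0.8, -0.5]
opening: 0.0177
grip_force: 0.0
```

```bash
python3 -c "
from h import *
state()
d=vision.get_image('side'); im=d['image']; cv2.imwrite('pics/s2.png',cv2.resize(im[180:330,220:440],None,fx=3.6,fy=3.6,interpolation=2))
"
```

```text
t 3.85 TCP tray mm [ -4.3 -90.5 121.2] tool-y err rad -0.0002 open 0.0177 F [ 0.  -0.8 -0.5] oh 0.0726 q6 -0.5435331918858115
```

View pics/s2.png

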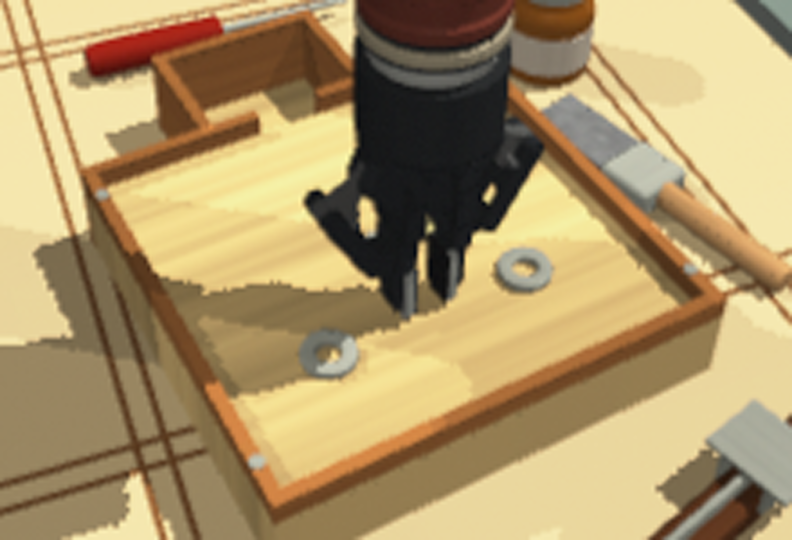

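The side crop shows the tips at about (405,315) and (445,300), just above the floor behind the middle washer (hidden by the gripper); the other two are untouched. Pushing now.

Call:
{"method": "drive_tool", "body": {"rows": [[[0,0,0.0015],0],[[0.005,0,0],0],[[0.007,0.0005,0],0],[[0.008,0.0005,0],0],[[0.008,0.0005,0],0],[[0.008,0.0005,0],0],[[0.008,0.0005,0],0],[[0.008,0.0005,0],0],[[0.008,0.0005,0],0],[[0.008,0.0005,0],0]]}}

```text
t: 4.9
tool_pos: [0.5805, -0.0992, 0.1184]
tool_rot: [-2.057, -2.374, 0.0]
contact_force: [0.2, -0.2, 0.1]
opening: 0.0179
grip_force: 0.1
```

Call:
{"method": "drive_tool", "body": {"rows": [[[0.008,0,0],0],[[0.008,0,0],0],[[0.008,0,0],0],[[0.008,0,0],0],[[0.008,0,0],0],[[0.008,0,0],0],[[0.008,0,0],0],[[0.005,0,0],0],[[0,0,0],0]]}}

```text
t: 5.8
tool_pos: [0.5717, -0.0388, 0.1183]
tool_rot: [-2.056, -2.375, 0.0]
contact_force: [0.0, -0.5, -1.0]
opening: 0.0182
grip_force: 0.0
```

```bash
python3 -c "
from h import *
state()
d=vision.get_image('wrist'); cv2.imwrite('pics/w3.png',d['image'])
T=np.load('tray.npz')
for x,y in ((-21,80),(21,80)): print(x,y,proj(d,np.r_[T['o']+x/1e3*T['x']+y/1e3*T['y'],.045]))
"
```

```text
t 5.8 TCP tray mm [ -1.   39.6 118.3] tool-y err rad 0.0008 open 0.0182 F [ 0.  -0.5 -1. ] oh 0.0726 q6 -0.3415110667452465
-21 80 [[270.93639852 186.52865336]]
21 80 [[361.03472728 186.54056739]]
```

View pics/w3.png

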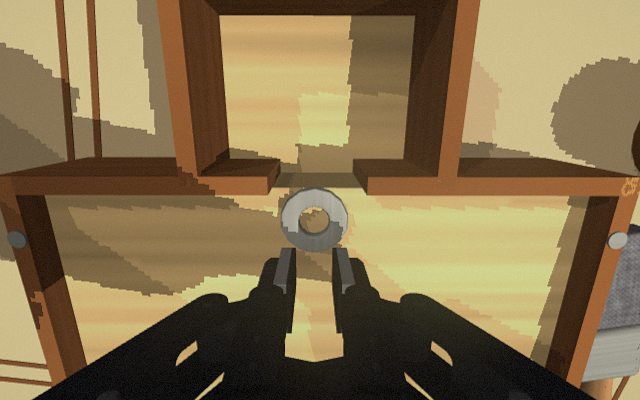

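The wrist view shows the washer nested on both tips at (314,220), about 16 mm short of the gate edge (row 187) and centred in the gap. Another 22 mm should tip it in.

Call:
{"method": "drive_tool", "body": {"rows": [[[0.006,0,0],0],[[0.008,0,0],0],[[0.008,0,0],0],[[0,0,0],0],[[0,0,0],0],[[0,0,0],0],[[-0.02,0,0],0],[[-0.02,0,0],0],[[0,0,-0.02],0],[[0,0,0],0]]}}

```text
t: 6.85
tool_pos: [0.5761, -0.0584, 0.1409]
tool_rot: [2.056, 2.37, 0.004]
contact_force: [1.0, -0.9, 0.9]
opening: 0.0181
grip_force: 0.0
```

```bash
python3 -c "
from h import *
state()
d=vision.get_image('wrist'); cv2.imwrite('pics/w4.png',d['image'])
"
```

```text
t 6.85 TCP tray mm [  0.6  19.6 140.9] tool-y err rad -0.0014 open 0.0181 F [ 1.  -0.9  0.9] oh 0.0726 q6 -0.3712742532368585
```

View pics/w4.png

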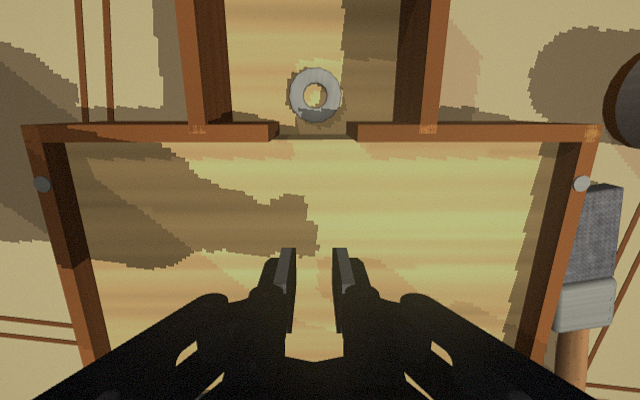

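The first washer lies flat in the catch box at (316,95). Next is the one at tray (-67,-100).

Call:
{"method": "drive_tool", "body": {"rows": [[[-0.03,-0.012,0],0],[[-0.04,-0.017,0],0],[[-0.04,-0.017,0],0],[[-0.035,-0.014,0],0],[[-0.0135,-0.0075,0],0],[[0,0,0],0],[[0,0,0.012],0],[[0,0,0.008],0],[[0,0,0.003],0],[[0,0,0],0]]}}

```text
t: 7.9
tool_pos: [0.5306, -0.2222, 0.1178]
tool_rot: [-2.052, -2.375, 0.002]
contact_force: [-10.0, 5.2, 20.0]
opening: 0.0177
grip_force: 10.4
```

```bash
python3 -c "
from h import *
state()
T=np.load('tray.npz'); d=vision.get_image('wrist')
for s in washers(d):
    if s[2]>700:
        w=ray(d,s[0],.048)[0][:2]-T['o']; print(s,w@T['x'],w@T['y'])
"
```

```text
t 7.9 TCP tray mm [ -67.9 -136.1  117.8] tool-y err rad 0.0026 open 0.0177 F [-10.    5.2  20. ] oh 0.0726 q6 -0.6713766177224944
((335.5, 323.5), (151.0, 607.0), 34922.0) -0.05677510486998858 -0.1677866484790011
((317.5000305175781, 196.50001525878906), (66.46803283691406, 67.88224792480469), 3526.0) -0.06652274150226241 -0.0994416992119293
((592.7500610351562, 193.75003051757812), (65.76092529296875, 77.78174591064453), 3937.5) 0.0591516088079204 -0.09779675960359578
```

The 20 N upward force means the tips are on the floor, so I'm raising 2 mm. The washer is at (-66.5,-99.5).

Call:
{"method": "drive_tool", "body": {"rows": [[[0,0.001,-0.002],0],[[0,0,0],0]]}}

```text
t: 8.15
tool_pos: [0.5317, -0.2222, 0.1178]
tool_rot: [-2.054, -2.376, -0.0]
contact_force: [-3.2, 2.3, 8.7]
opening: 0.0182
grip_force: 4.2
```

```bash
python3 -c "
from h import *
state()"
```

```text
t 8.15 TCP tray mm [ -66.7 -136.2  117.8] tool-y err rad 0.0021 open 0.0182 F [-3.2  2.3  8.7] oh 0.0726 q6 -0.6702791045421357
```

Call:
{"method": "drive_tool", "body": {"rows": [[[0,0,-0.003],0],[[0,0,0],0]]}}

```text
t: 8.35
tool_pos: [0.5313, -0.2226, 0.1198]
tool_rot: [-2.055, -2.375, -0.0]
contact_force: [-0.3, 0.6, 0.6]
opening: 0.0179
grip_force: 0.0
```

```bash
python3 -c "
from h import *
state()"
```

```text
t 8.35 TCP tray mm [ -67.2 -136.5  119.8] tool-y err rad 0.0013 open 0.0179 F [-0.3  0.6  0.6] oh 0.0726 q6 -0.6704467051029772
```

Call:
{"method": "drive_tool", "body": {"rows": [[[0.006,0.0005,0],0],[[0.006,0,0],0],[[0.006,0.001,0],0],[[0.008,0.003,0],0],[[0.008,0.0035,0],0],[[0.008,0.0035,0],0],[[0.008,0.0035,0],0],[[0.008,0.0035,0],0],[[0.008,0.0035,0],0],[[0.008,0.0035,0],0]]}}

```text
t: 9.35
tool_pos: [0.5461, -0.146, 0.1204]
tool_rot: [-2.057, -2.375, 0.0]
contact_force: [-0.1, -0.2, -1.6]
opening: 0.0174
grip_force: 0.1
```

```bash
cat >> h.py <<'E'
def look():
    state(); T=np.load('tray.npz'); d=vision.get_image('wrist')
    for s in washers(d):
        if s[2]>700:
            w=ray(d,s[0],.048)[0][:2]-T['o']; print(np.int32(s[0]),np.int32(s[1]),"tray mm",(w@T['x']*1e3).round(1),(w@T['y']*1e3).round(1))
    return d
E
python3 -c "
from h import *
look()"
```

```text
t 9.35 TCP tray mm [-41.6 -62.9 120.4] tool-y err rad -0.0 open 0.0174 F [-0.1 -0.2 -1.6] oh 0.0726 q6 -0.5360408645180404
[314 323] [151 562] tray mm -41.6 -96.8
[329 235] [108  64] tray mm -34.2 -46.6
```

```bash
python3 - <<'E'
from h import *
d=look(); cv2.imwrite("pics/w5.png",d["image"][120:320,180:480])
E
```

```text
t 9.4 TCP tray mm [-41.3 -61.9 120.4] tool-y err rad 0.0007 open 0.0182 F [-0.3  0.3  0.2] oh 0.0726 q6 -0.5357042738907687
[316 323] [151 558] tray mm -40.1 -95.8
[314 218] [63 64] tray mm -41.1 -37.0
```

View pics/w5.png

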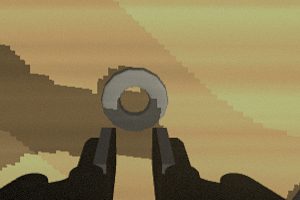

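The crop shows the washer nested against both tips, at (135,98) in the crop. I'll carry on diagonally, then straight through.

Call:
{"method": "drive_tool", "body": {"rows": [[[0.008,0.0035,0],0],[[0.008,0.0035,0],0],[[0.008,0.0035,0],0],[[0.008,0.0035,0],0],[[0.008,0.0035,0],0],[[0.008,0.0035,0],0],[[0.008,0.0035,0],0],[[0.008,0.0035,0],0],[[0.008,0.0035,0],0],[[0.008,0.0035,0],0]]}}

```text
t: 10.45
tool_pos: [0.5693, -0.0619, 0.1204]
tool_rot: [2.057, 2.374, -0.0]
contact_force: [0.0, -0.9, 0.3]
opening: 0.0181
grip_force: 0.2
```

Call:
{"method": "drive_tool", "body": {"rows": [[[0.006,0.003,0],0],[[0.007,0.002,0],0],[[0.006,0.001,0],0],[[0,0,0],0],[[0,0,0],0]]}}

```text
t: 10.95
tool_pos: [0.5723, -0.0428, 0.1204]
tool_rot: [-2.057, -2.375, 0.0]
contact_force: [0.5, 0.2, 0.4]
opening: 0.0183
grip_force: 0.0
```

```bash
python3 -c "
from h import *
look()"
```

```text
t 10.95 TCP tray mm [ -1.   35.5 120.4] tool-y err rad 0.0001 open 0.0183 F [0.5 0.2 0.4] oh 0.0726 q6 -0.34754413402756074
[313 323] [151 559] tray mm -1.2 1.6
[621 297] [ 56 164] tray mm 158.1 17.1
[315 217] [63 66] tray mm -0.4 61.0
[319 123] [57 56] tray mm 1.3 104.4
```

Call:
{"method": "drive_tool", "body": {"rows": [[[0.008,0,0],0],[[0.009,0,0],0],[[0.009,0,0],0],[[0,0,0],0],[[0,0,0],0],[[0,0,0],0],[[-0.02,0,0],0],[[-0.02,0,0],0],[[0,0,-0.02],0],[[0,0,0],0]]}}

```text
t: 12.0
tool_pos: [0.576, -0.0579, 0.1429]
tool_rot: [2.056, 2.37, 0.004]
contact_force: [0.8, 0.2, 0.8]
opening: 0.0182
grip_force: 0.0
```

```bash
python3 -c "
from h import *
d=look(); cv2.imwrite('pics/w6.png',d['image'])"
```

```text
t 12.0 TCP tray mm [  0.5  20.1 142.9] tool-y err rad -0.0013 open 0.0182 F [0.8 0.2 0.8] oh 0.0726 q6 -0.3704923180225613
[313 323] [151 560] tray mm 0.4 -31.1
[588 256] [ 58 157] tray mm 159.1 13.7
[311 103] [55 70] tray mm 0.1 97.5
[625 104] [90 27] tray mm 156.8 97.1
```

View pics/w6.png

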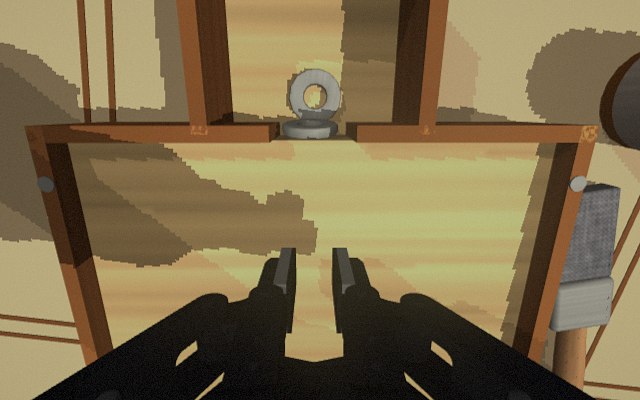

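The second washer has dropped in too, standing steeply on edge at (310,128), just below the gate edge beside the first (315,95). Its apparent width puts its centre roughly 20 mm up from the table, within the required band. Now the third, at (59,-98); I'll push it off faster so it clears the second.

Call:
{"method": "drive_tool", "body": {"rows": [[[-0.03,0.012,0],0],[[-0.04,0.015,0],0],[[-0.04,0.015,0],0],[[-0.034,0.012,0],0],[[-0.012,0.0045,0],0],[[0,0,0],0],[[0,0,0.012],0],[[0,0,0.006],0],[[0,0,0],0],[[0,0,0],0]]}}

```text
t: 13.05
tool_pos: [0.6539, -0.2017, 0.1217]
tool_rot: [-2.055, -2.375, 0.001]
contact_force: [-0.4, -0.1, 0.8]
opening: 0.0178
grip_force: 0.0
```

```bash
python3 -c "
from h import *
look()"
```

```text
t 13.05 TCP tray mm [  57.1 -133.4  121.7] tool-y err rad 0.001 open 0.0178 F [-0.4 -0.1  0.8] oh 0.0726 q6 -0.5519808403764728
[314 323] [151 553] tray mm 57.4 -168.1
[316 197] [66 64] tray mm 58.5 -98.1
[573  58] [117 105] tray mm 165.3 -38.2
```

Call:
{"method": "drive_tool", "body": {"rows": [[[0,0.001,0.0015],0],[[0.006,0,0],0],[[0.006,0,0],0],[[0.007,-0.002,0],0],[[0.008,-0.003,0],0],[[0.008,-0.0033,0],0],[[0.008,-0.0033,0],0],[[0.008,-0.0033,0],0],[[0.008,-0.0033,0],0],[[0.008,-0.0033,0],0]]}}

```text
t: 14.1
tool_pos: [0.6243, -0.1389, 0.121]
tool_rot: [2.057, 2.374, 0.0]
contact_force: [0.5, -0.8, 1.5]
opening: 0.018
grip_force: 0.3
```

Call:
{"method": "drive_tool", "body": {"rows": [[[0.008,-0.0033,0],0],[[0.008,-0.0033,0],0],[[0.008,-0.0033,0],0],[[0.008,-0.0033,0],0],[[0.008,-0.0033,0],0],[[0,0,0],0]]}}

```text
t: 14.7
tool_pos: [0.602, -0.1012, 0.1208]
tool_rot: [-2.056, -2.375, 0.0]
contact_force: [0.1, 0.0, 1.2]
opening: 0.0178
grip_force: 0.0
```

```bash
python3 -c "
from h import *
look()"
```

```text
t 14.7 TCP tray mm [ 20.1 -26.5 120.8] tool-y err rad 0.0008 open 0.0178 F [0.1 0.  1.2] oh 0.0726 q6 -0.4324766202959595
[317 323] [151 556] tray mm 21.8 -60.6
[314 218] [65 62] tray mm 20.2 -1.7
[615 205] [ 68 192] tray mm 162.6 4.7
[271  15] [30 74] tray mm 2.9 84.4
```

Call:
{"method": "drive_tool", "body": {"rows": [[[0.008,-0.0033,0],0],[[0.008,-0.0033,0],0],[[0.008,-0.0033,0],0],[[0.008,-0.0033,0],0],[[0.008,-0.0033,0],0],[[0.008,-0.003,0],0],[[0.008,-0.0005,0],0],[[0,0,0],0]]}}

```text
t: 15.55
tool_pos: [0.5745, -0.0486, 0.1208]
tool_rot: [-2.055, -2.375, -0.0]
contact_force: [-0.1, 0.2, -0.5]
opening: 0.018
grip_force: 0.0
```

```bash
python3 -c "
from h import *
look()"
```

```text
t 15.55 TCP tray mm [  0.4  29.6 120.8] tool-y err rad 0.001 open 0.018 F [-0.1  0.2 -0.5] oh 0.0726 q6 -0.357752419317764
[313 323] [151 560] tray mm -0.1 -4.7
[621 289] [ 57 166] tray mm 158.2 15.8
[314 218] [63 64] tray mm 0.4 54.4
[313 123] [60 81] tray mm 0.2 98.5
```

Nested at (0.4,54), with 31 mm to go.

Call:
{"method": "drive_tool", "body": {"rows": [[[0.006,0,0],0],[[0.011,0,0],0],[[0.015,0,0],0],[[0,0,0],0],[[0,0,0],0],[[0,0,0],0],[[-0.02,0,0],0],[[-0.02,0,0],0],[[0,0,-0.03],0],[[0,0,-0.03],0]]}}

```text
t: 16.6
tool_pos: [0.5752, -0.0584, 0.1803]
tool_rot: [-2.057, -2.371, 0.002]
contact_force: [0.5, -0.3, -0.1]
opening: 0.0177
grip_force: 0.0
```

```bash
python3 -c "
from h import *
d=look(); cv2.imwrite('pics/w7.png',d['image'])"
```

```text
t 16.6 TCP tray mm [ -0.3  19.7 180.3] tool-y err rad -0.0018 open 0.0177 F [ 0.5 -0.3 -0.1] oh 0.0726 q6 -0.3712175104754048
[314 345] [107 558] tray mm -0.8 -79.2
[555 240] [ 57 135] tray mm 166.1 8.3
[312  91] [85 51] tray mm -1.4 105.0
[605  98] [102  68] tray mm 176.0 101.1
```

View pics/w7.png

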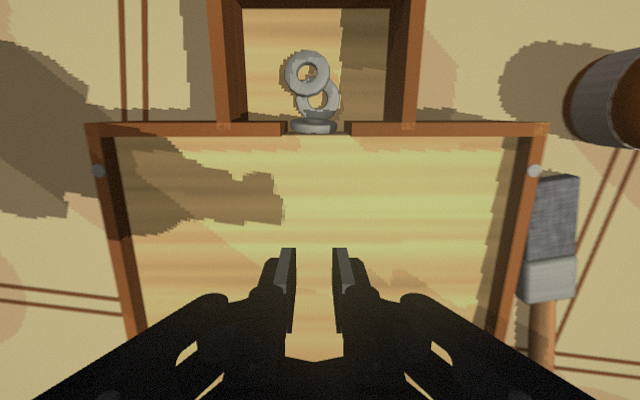

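All three look to be in the box: the third lies on the first at (308,73), and the second is still upright at (313,127). I'll check the second's height and y numerically from two heights.

```bash
cat > m.py <<'E'
from h import *
import pickle,sys
d=look(); pickle.dump(d,open(sys.argv[1],"wb"))
h=cv2.cvtColor(d["image"],cv2.COLOR_BGR2HSV); m=h[...,1]<75
T=np.load("tray.npz")
print("edge",proj(d,np.r_[T["o"]+.08*T["y"],.045]))
for v in range(40,200,3):
    u=np.nonzero(m[v,260:370])[0]+260
    if len(u)>8: print(v,u.min(),u.max(),end="; ")
E
python3 m.py a.pkl
```

```text
t 16.65 TCP tray mm [  2.9  18.8 187.4] tool-y err rad -0.0013 open 0.0178 F [3.9 0.  2.7] oh 0.0726 q6 -0.3711837365400567
[314 346] [558 105] tray mm 3.9 -88.1
[535 232] [ 58 127] tray mm 162.2 9.0
[306  90] [82 50] tray mm -0.8 104.9
[594  90] [ 74 104] tray mm 180.3 104.7
edge [[307.64900367 130.97550685]]
52 290 311; 55 287 315; 58 284 318; 61 282 319; 64 281 321; 67 280 322; 70 279 322; 73 279 322; 76 279 322; 79 280 323; 82 281 326; 85 283 329; 88 285 330; 91 289 331; 94 290 331; 97 290 332; 100 290 331; 103 291 331; 106 292 330; 109 294 327; 112 296 325; 115 299 321; 118 285 324; 121 285 328; 124 285 328; 127 288 327; 130 298 321;
```

Call:
{"method": "drive_tool", "body": {"rows": [[[0.01,0,-0.03],0],[[0.01,0,-0.03],0],[[0,0,0],0],[[0,0,0],0]]}}

```text
t: 17.1
tool_pos: [0.5733, -0.0379, 0.2412]
tool_rot: [2.056, 2.374, 0.001]
contact_force: [0.1, 0.0, -0.7]
opening: 0.0179
grip_force: 0.0
```

```bash
python3 m.py b.pkl
```

```text
t 17.1 TCP tray mm [  0.7  40.3 241.2] tool-y err rad 0.0 open 0.0179 F [ 0.1  0.  -0.7] oh 0.0726 q6 -0.33850155295853346
[336 341] [116 606] tray mm 23.1 -105.7
[496 233] [103  47] tray mm 164.6 9.3
[601 129] [82 76] tray mm 234.4 100.3
[311 120] [66 39] tray mm -1.1 107.0
[540 120] [55 82] tray mm 183.8 107.2
edge [[312.60097328 153.83693903]]
91 297 316; 94 294 320; 97 292 321; 100 291 323; 103 290 323; 106 290 323; 109 290 324; 112 291 326; 115 292 329; 118 294 330; 121 298 331; 124 298 331; 127 298 331; 130 299 330; 133 300 329; 136 303 326; 139 305 322; 142 295 325; 145 294 328; 148 295 328; 151 299 326;
```

```bash
python3 - <<'E'
from h import *
import pickle
a,b=(pickle.load(open(f,"rb")) for f in ("a.pkl","b.pkl")); T=np.load("tray.npz")
for n,pa,pb in (("second",(306.5,123),(311,146)),("first r-edge",(331.5,97),(331.2,125)),("third",(300.7,72),(306.7,106))):
    for z in (.006,.012,.02,.03,.04):
        o=[]
        for d,p in ((a,pa),(b,pb)):
            w=ray(d,p,z)[0][:2]-T["o"]; o+=[w@T["x"]*1e3,w@T["y"]*1e3]
        print(n,z,np.round(o,1))
for d,w in ((a,43.5),(b,34.5)):
    f=200/np.tan(np.radians(d["vertical_fov"]/2)); c=-d["R"].T@d["t"]; print("cam z",c[2],"fz-depth",f*.032/w, "2nd z by width", c[2]-f*.032/w/ (1), d["R"][2])
E
```

```text
second 0.006 [-1.3 83.6 -1.6 82.4]
second 0.012 [-1.2 83.9 -1.6 83.1]
second 0.02 [-1.1 84.1 -1.5 83.9]
second 0.03 [-0.9 84.5 -1.4 84.9]
second 0.04 [-0.8 84.9 -1.4 86. ]
first r-edge 0.006 [ 17.7 102.6  17.4 101.9]
first r-edge 0.012 [ 17.4 102.3  17.1 102.1]
first r-edge 0.02 [ 16.9 102.   16.6 102.4]
first r-edge 0.03 [ 16.3 101.6  16.1 102.8]
first r-edge 0.04 [ 15.6 101.2  15.5 103.3]
third 0.006 [ -5.2 120.   -5.5 118.9]
third 0.012 [ -5.1 119.4  -5.3 118.8]
third 0.02 [ -4.8 118.5  -5.2 118.7]
third 0.03 [ -4.5 117.4  -5.  118.5]
third 0.04 [ -4.2 116.3  -4.8 118.4]
cam z 0.25731322694149156 fz-depth 0.2321153992007852 2nd z by width 0.025197827740706363 [ 0.04821519 -0.28599268 -0.95701802]
cam z 0.3112677479223958 fz-depth 0.29266724247055526 2nd z by width 0.018600505451840554 [ 0.04225807 -0.28456628 -0.95772454]
```

```bash
python3 -c "
from station import ctrl
print(ctrl.finish_job())"
```

```text
the job is handed in; nothing more can be done
None
```

I swept all three washers through the gate one at a time into the catch box and handed the job in at about 17 s of robot time. The second stands on edge just inside the gate wall, its centre measured about 20–25 mm above the table and 4 mm inside the box. The arm never came near the jar, screwdriver, brush or runner, though I took no final measurement of them.

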